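Slide the wall flange round the bent pipe and seat it on the wall

TASK

Finish the kitchen's water pipe: take the loose wall flange by its neck where it hangs on the straight arm of the pipe, slide it along and round the bend, turning it with the pipe, then push it over the pipe sleeve until its back sits flush on the tiles, and let go. Work by feel and ease it whenever it binds: the soft copper pipe and the tiled casing must never be pushed or pinched with more than 20 N. Leave the other things on the counter where they are.

Things in the scene. Friction and masses are not known exactly. Their poses are not given: they have to be found in the camera images.
- flange: Loose steel wall flange threaded on the pipe. Origin: centre of its back face, which must lie flat on the tiles; x = its axis, pointing along the pipe to the wall. Round plate 63 mm across from x = -5 to 0 mm, shoulder 47 mm across from -10 to 0, round neck 36 mm across from -42 to -10. A recess in the back, 38 mm across and 10 mm deep, swallows the pipe sleeve. 0.13 to 0.24 kg.
- neck (a point): Middle of the flange's neck, on its axis, 26 mm from the back face (x = -26 mm); axes as the flange. Grip the neck here from above, fingers either side of the pipe. The neck is bored 27 mm over its whole 32 mm length and slides easily on the 22 mm pipe with 2.5 mm of play all round, but binds when askew by over 0.15 rad; left alone it hangs 2.5 mm low.
- casing: Boxed-in pipe casing fixed on the counter, 360 mm long, 110 mm deep, 135 mm high, its front tiled. Origin on the counter below the outlet, in the plane of the tiles; x points into the wall, square to the tiles; y runs along them. Tiles span y = -200 to +160 mm. A finished stub pipe with a flange already home stands at y = +125 mm, 70 mm up: leave it alone.
- outlet (a point): Centre of the pipe outlet in the plane of the tiles, 100 mm above the counter; axes as the casing. A steel pipe sleeve 33 mm across stands 7 mm proud of the tiles here, its last 3 mm tapered to 27 mm. When the flange is home its origin lies here, its x axis along the casing's x.
- pipe: Fixed smooth copper pipe, 22 mm across, bent by hand. Origin on the counter below the outlet; -y points along the straight arm. From the outlet (up to 1.5 mm off the sleeve's centre) it runs 35 mm square to the tiles (within 2 degrees), then turns 85 degrees in two uneven pulls of the bender with a flatter stretch between, radii 70 to 90 mm: a smooth arc drawn through misses it by some 5 mm.
- arm (a point): Point on the pipe's axis where the bend ends and the straight, level arm begins: about 160 mm out from the tiles, 105 mm sideways of the outlet (casing -y), 4 mm higher than it; axes as the pipe. The arm runs 160 mm on from here along the pipe's -y to a brass ball valve (lever top 30 mm above the pipe's axis), which keeps the flange on the pipe.
- wrench: Bystander: a steel wrench, 200 mm, lying under the pipe.
- tape: Bystander: a white roll of sealing tape, 54 mm across, lying near the pipe.
- nut: Bystander: a round brass union nut, 38 mm across, lying near the pipe.
- soap: Bystander: a dish soap bottle, 190 mm tall.
- mug: Bystander: a white mug.
- bowl: Bystander: a blue bowl, 120 mm across.
- brush: Bystander: a small brush with a wooden handle, 170 mm.
There are look-alikes about, which are no part of the job. What is shaped like the flange but brown is not meant.

How it is judged:
On the way:
1. the flange has come round the bend onto the straight piece of pipe in front of the outlet (angle between the x axis of flange and the x axis of casing, either way round below 0.2 rad and horizontal distance between flange and outlet below 0.05 m and x of flange in the frame of outlet below -0.006 m), for 0.05 s.
At the end, for the whole second after the job is handed in: The flange is home over the sleeve: its back flush with the tiled face within 2 mm, centred on the outlet within 5 mm, square within 4 degrees, at rest and released (x of flange in the frame of outlet between -0.002 and 0.002 m and distance between flange and outlet below 0.005 m and angle between the x axis of flange and the x axis of casing, either way round below 0.07 rad and linear speed of flange below 0.01 m/s); the robot touches nothing.
It fails at once if the pipe is pushed, pinched or knocked with more than 20 N (contact force between anything else and pipe above 20 N).
It fails at once if the tiled casing is pushed or knocked with more than 20 N (contact force between anything else and casing above 20 N).
It fails at once if a bystander is moved by more than 30 mm (distance of any of wrench, tape, nut, soap, mug, bowl, brush from where it was at the start of the episode above 0.03 m).
It also fails if it takes over 72 s, if anything falls off the work surface, if the arm or the gripper's body presses on something with over 40 N, if the wrist force passes 120 N, or if a joint passes its speed limit or range.

ROBOT

A 6-joint arm with a two-finger parallel gripper is mounted at the origin on the work surface. World frame = base frame: x ahead of the robot, y to its left, z up, the work surface at z = 0. Lengths are in m, angles in rad, forces in N, time in s.
With the tool pointing down it reaches from about 0.35 to 0.975 m from the base axis. Payload 17.4 kg.
Tool frame: the origin (TCP) lies at the very end of the fingers, on their centre line; the grasp point (between the pads) lies arm.tcp_to_grasp behind it (arm.tcp_to_grasp is the distance from the TCP to the grasp point, in m); z points along the fingers, y is the line along which they close (so a half turn about z gives the same grasp; the last joint's range is limited). The gripper opens to 85 mm and grips with 20 to 120 N. Pads are 22 mm wide; open, the fingers measure 114 mm over their backs; the gripper's body (76 mm by 85 mm) begins 54 mm behind the grasp point. The pads swing forward as they close: fully open they stand 13 mm farther back than shut.
Start: joints at [-1.269, 0.116, 1.442, -0, 1.584, -0.038], TCP at [0.225, -0.636, 0.204] pointing down, gripper open.
Joint ranges: [-2.83, 2.83], [-0.83, 2.19], [0.07, 2.5], [-1.14, 4.28], [0.01, 3], [-2.97, 2.97]. Speed limits (rad/s): [1.89, 1.89, 2.22, 3.14, 3.14, 3.14].

INTERFACE

Orientations are given as a rotation vector (axis times angle).
In Python, from station import arm, optics gives the robot as it stands. Calls block until the motion is done:
- arm.move_to(position, orientation): joint-space move of the TCP to a pose.
- arm.line_to(position, rot=None, v=0.15): straight line of the TCP; rot=None keeps the orientation; v is the mean speed in m/s.
- arm.set_joints(angles): joint-space move.
- arm.set_gripper(opening, strength=None): finger opening in m; strength is the grip in N (None keeps the last); returns when the fingers have stopped.
- arm.sleep(seconds).
- arm.inverse_kinematics(position, orientation): joint angles nearest the present ones, or None.
- optics.capture(name): name is "scene" or "side" or "wrist"; returns (picture, depth): 384x512x3 uint8, red, green, blue; 384x512 float32, m along the optical axis (not along the pixel's ray), 0 where there is no reading.
- optics.camera_model(name): a dict with "vertical_fov" (degrees; the focal length in pixels is half the picture's height over the tangent of half this angle, whatever the lens; pixels are square), "cx", "cy" (the principal point, pixels), "extrinsics" (4x4, takes a point from camera to world coordinates). Camera axes: x right, y up, looking along -z (the intrinsics and any distortion apply to the point x, -y, -z); pixel columns grow to the right and rows downward; lengths in m; the calibration is good to about 2 mm. A picture is of the moment at which its call begins: read the wrist's pose just before it. camera_model takes no time and is no camera call; for the wrist camera it gives the pose at the moment of the call.
A pose or a line that the arm cannot do raises arm.IKError and nothing moves.
- arm.hand_in(): hands the job in; it is judged then, once.
Trained networks look in the newest picture that a camera, given by its name, has taken for a name from the list of things; names that differ only in an ending like _2 or _b are one class to them, and where a whole thing is asked for, a point or a joint stands for the part that bears it (a point fixed in the world has none). Each returns a list of dicts, best first, with "p" (0 to 1); they miss things now and then, are a little off and sometimes report something else, mostly with a low value. They report only what shows in the picture. A call takes as long as a camera call. They do not tell look-alikes from the thing itself.
- optics.trace(camera, thing): "region" (384x512 bool, what is visible of it) and "at" ([column, row] in pixels, amid what is visible of it).
Readings, each from a call of its own:
- arm.current_time_s(): time.
- arm.current_joint_pos(): joint angles.
- arm.current_dq(): joint speeds.
- arm.current_tau(): joint torques, N m.
- arm.current_eef_pos(): TCP position.
- arm.current_eef_rot(): TCP orientation.
- arm.current_contact_force(): force on the tool from outside, world axes, zero at the start.
- arm.current_ft_torque(): the same for the moment, N m.
- arm.current_width(): finger opening in m.
- arm.current_gripper_force(): force on a finger pad.
Only numpy, scipy, OpenCV 4.12 (cv2) and the standard library are available. Lean on these libraries where they do the work, as an engineer would, in place of code of your own. Each camera call takes 0.05 s, during which the arm holds its last target. There are 200 camera calls.

## Working session

There is one attempt and no reset: what is moved stays moved. The work goes in short steps, each a Python script; the robot and the scene stay as the last script left them, time stands still between calls to the robot, and variables do not carry over. Pictures are saved under pics/ and viewed, at most 10 in all, crops included, and the job is handed in when it is done.

```bash
ls; mkdir -p pics
python3 - <<'E'
from station import arm, optics
import cv2,numpy as np
for n in ("scene","side"):
    p,d=optics.capture(n); np.savez(f"{n}0.npz",p=p,d=d)
    m=optics.camera_model(n); print(n,{k:(np.round(v,3).tolist() if k=="extrinsics" else v) for k,v in m.items()})
    cv2.imwrite(f"pics/{n}0.png",p[:,:,::-1])
print(arm.current_time_s(),arm.tcp_to_grasp,arm.current_eef_rot())
E
```

```text
pics
scene {'vertical_fov': 45.57294721294393, 'cx': 249.96915218723663, 'cy': 193.25347052237265, 'extrinsics': [[-0.601, -0.418, 0.682, 1.353], [0.799, -0.332, 0.501, 0.536], [0.017, 0.846, 0.533, 0.771], [0.0, 0.0, 0.0, 1.0]]}
side {'vertical_fov': 56.821840570681225, 'cx': 261.3577100487904, 'cy': 193.98163777564156, 'extrinsics': [[0.998, 0.013, -0.06, 0.468], [-0.057, 0.553, -0.831, -0.696], [0.022, 0.833, 0.552, 0.512], [0.0, 0.0, 0.0, 1.0]]}
0.1 0.0187 [-3.09531623e+00 -5.31010741e-01  2.19047513e-04]
```

View pics/scene0.png

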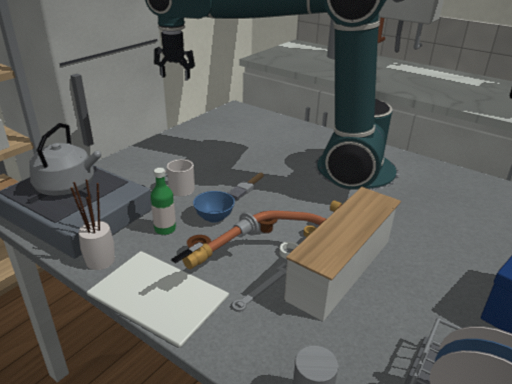

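View pics/side0.png

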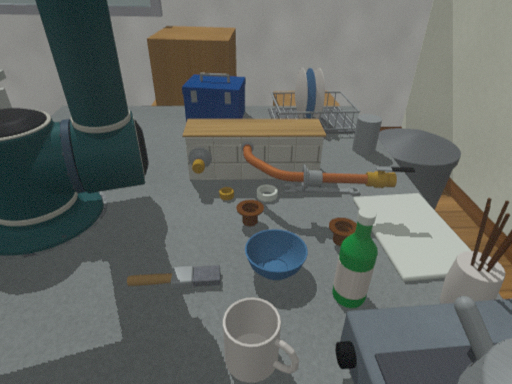

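The flange meant is the grey one on the pipe: scene (247,225), side (315,177). The brown look-alikes are at scene (198,242) and (265,225), and at side (250,212) and (343,231). They lie on the counter and are not meant. I'll confirm this in an enlarged crop and build a point cloud.

```bash
cat > h.py <<'E'
import numpy as np, cv2
from station import arm, optics
def cloud(d,m):
    f=d.shape[0]/2/np.tan(np.radians(m["vertical_fov"])/2)
    v,u=np.mgrid[:d.shape[0],:d.shape[1]]
    P=np.stack([(u-m["cx"])/f*d,-(v-m["cy"])/f*d,-d],-1)
    E=m["extrinsics"]; return P@E[:3,:3].T+E[:3,3]
E
python3 - <<'E'
from h import *
for n in ("side","scene"):
    z=np.load(n+"0.npz"); p,d=z["p"],z["d"]; W=cloud(d,optics.camera_model(n))
    hsv=cv2.cvtColor(p,cv2.COLOR_RGB2HSV)
    for t in ("pipe","flange","casing"):
        r=optics.trace(n,t)
        for q in r[:4]:
            R=q["region"]&(d>0); X=W[R]
            print(n,t,round(q["p"],2),np.round(q["at"]),R.sum(),np.round(np.percentile(X,[2,50,98],axis=0),3).tolist())
        if r: np.savez(f"{n}_{t}.npz",X=W[r[0]["region"]&(d>0)])
    if n=="side": cv2.imwrite("pics/crop.png",cv2.resize(p[110:250,170:430,::-1],(780,420),interpolation=cv2.INTER_CUBIC))
E
```

```text
side pipe 0.68 [346. 175.] 1726 [[0.484, -0.046, 0.002], [0.707, -0.026, 0.111], [0.859, 0.175, 0.135]]
side flange 0.75 [250. 206.] 524 [[0.463, -0.07, 0.002], [0.49, -0.046, 0.039], [0.518, -0.011, 0.044]]
side flange 0.73 [343. 226.] 557 [[0.652, -0.255, 0.002], [0.682, -0.112, 0.041], [0.714, -0.085, 0.135]]
side flange 0.65 [312. 181.] 343 [[0.608, -0.044, 0.084], [0.626, -0.03, 0.112], [0.65, -0.004, 0.132]]
side flange 0.4 [268. 188.] 261 [[0.514, 0.04, 0.002], [0.538, 0.057, 0.014], [0.562, 0.089, 0.021]]
side casing 0.93 [247. 143.] 7348 [[0.334, 0.103, 0.008], [0.492, 0.151, 0.106], [0.682, 0.253, 0.137]]
scene pipe 0.72 [223. 240.] 1569 [[0.487, -0.108, -0.001], [0.703, -0.012, 0.109], [0.842, 0.12, 0.133]]
scene flange 0.93 [247. 226.] 387 [[0.473, -0.126, -0.002], [0.622, -0.003, 0.113], [0.654, 0.016, 0.13]]
scene flange 0.66 [199. 242.] 174 [[0.658, -0.142, 0.028], [0.675, -0.126, 0.039], [0.712, -0.094, 0.043]]
scene flange 0.54 [338. 253.] 8148 [[0.345, 0.152, 0.007], [0.59, 0.222, 0.132], [0.692, 0.259, 0.135]]
scene flange 0.53 [267. 225.] 159 [[0.476, -0.05, 0.003], [0.505, -0.029, 0.022], [0.521, -0.012, 0.042]]
scene casing 0.93 [335. 252.] 8397 [[0.336, 0.151, 0.001], [0.587, 0.222, 0.131], [0.692, 0.259, 0.135]]
```

View pics/crop.png

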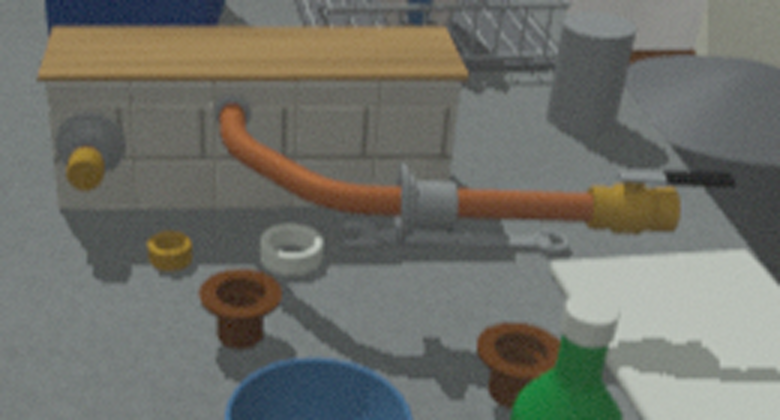

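The crop shows the grey flange at crop (430,200), threaded on the pipe with its plate facing the bend. The valve is at (640,205), and the brown ones stand loose on the counter. Next I'll take wrist views from above to fit the pipe's centreline.

Run:
```python
from h import *
from scipy.spatial.transform import Rotation as R
def tool(phi): # tool down, tool y at angle phi
    y=np.array([np.cos(phi),np.sin(phi),0]);z=np.array([0,0,-1.]);return R.from_matrix(np.c_[np.cross(y,z),y,z]).as_rotvec()
T0=R.from_rotvec(arm.current_eef_rot()).as_matrix(); E=optics.camera_model("wrist")["extrinsics"]
print("cam in tool",np.round(T0.T@(E[:3,3]-arm.current_eef_pos()),3),"look",np.round(T0.T@-E[:3,2],3),"up",np.round(T0.T@E[:3,1],3))
for phi in (np.pi/2,-np.pi/2):
  for a in (0,-np.pi/2):
    q=arm.inverse_kinematics([.6,0,.11],tool(phi+a)); print(phi,a,None if q is None else np.round(q,2))
t=arm.current_time_s()
arm.move_to([0.58,-0.02,0.36],tool(-np.pi/2)); print("t",arm.current_time_s()-t)
for i,(x,y) in enumerate([(0.58,-0.02)]):
    m=optics.camera_model("wrist"); p,d=optics.capture("wrist"); np.savez(f"w{i}.npz",p=p,d=d,**m); cv2.imwrite(f"pics/w{i}.png",p[:,:,::-1])
print(np.round(arm.current_joint_pos(),2), np.round(m["extrinsics"],3).tolist())
```

```text
cam in tool [ 0.076  0.001 -0.171] look [-0.297 -0.001  0.955] up [0.955 0.    0.297]
1.5707963267948966 0 [-0.04 -0.01  1.72  0.    1.43 -1.61]
1.5707963267948966 -1.5707963267948966 [-0.04 -0.01  1.72 -0.    1.43 -0.04]
-1.5707963267948966 0 [-0.04 -0.01  1.72 -0.    1.43  1.53]
-1.5707963267948966 -1.5707963267948966 None
t 2.575
[-0.08 -0.09  1.4  -0.    1.83  1.49] [[-0.001, 0.955, 0.298, 0.656], [-1.0, -0.001, -0.001, -0.022], [-0.001, -0.298, 0.955, 0.53], [0.0, 0.0, 0.0, 1.0]]
```

View pics/w0.png

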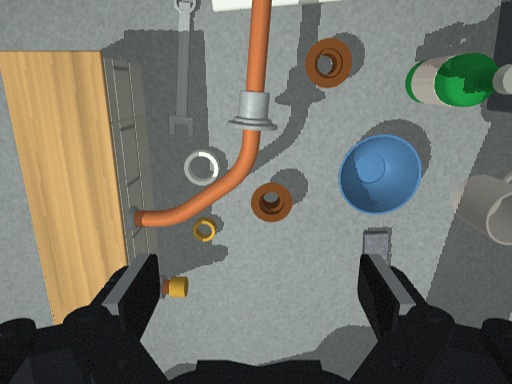

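The wrist view shows the whole pipe: outlet near (137,215), flange (255,110) with its plate edge at row 125, arm running up to (262,0), and casing top at left. I'll fit the centreline and casing pose from it.

```bash
cat > fit.py <<'E'
from h import *
from scipy.optimize import least_squares
from scipy.spatial import cKDTree
def views():
    for n in ("side","scene","w0"):
        z=np.load(n+"0.npz" if n!="w0" else "w0.npz"); m=z if n=="w0" else optics.camera_model(n)
        yield n,z["p"],z["d"],cloud(z["d"],m),m
# casing from its wooden top edges/tiles
P={}
for n,p,d,W,m in views():
    hsv=cv2.cvtColor(p,cv2.COLOR_RGB2HSV)
    k=(hsv[...,0]<14)&(hsv[...,1]>110)&(hsv[...,2]>90)&(d>0)&(W[...,2]>.075)&(W[...,2]<.13)&(W[...,0]>.42)&(W[...,0]<.86)&(W[...,1]>-.06)&(W[...,1]<.16)
    k=cv2.erode(k.astype(np.uint8),np.ones((3,3)))>0
    P[n]=(W[k],np.array(m["extrinsics"])[:3,3]); print(n,k.sum())
    w=(np.abs(W[...,2]-.135)<.006)&(W[...,1]>.08)&(W[...,1]<.32)&(W[...,0]>.25)&(W[...,0]<.75)&(d>0)
    if w.sum()>100:
        c=cv2.minAreaRect(W[w][:,:2].astype(np.float32)); print(" top",np.round(c[0],4),np.round(c[1],4),round(c[2],2),"z",np.median(W[w][:,2]), np.round(cv2.boxPoints(c),4).tolist())
    s=(W[...,2]<.12)&(W[...,2]>.02)&(W[...,1]>.1)&(W[...,1]<.2)&(W[...,0]>.3)&(W[...,0]<.7)&(hsv[...,1]<60)&(d>0)
    if s.sum()>100:
        X=W[s]; a=cv2.fitLine(X[:,:2].astype(np.float32),cv2.DIST_HUBER,0,.01,.01).ravel(); print(" tiles",s.sum(),np.round(a,4),"y at x=.5:",a[3]+(.5-a[2])*a[1]/a[0])
def curve(q,ds=.001):
    # q: x0,y0,z0,h0, R1,a1,Ls,R2,a2,dz, larm   heading of tangent going OUT from wall
    x0,y0,z0,h0,R1,a1,Ls,R2,a2,dz,tilt=q
    L=np.array([.035,R1*a1,Ls,R2*a2,.17]); S=np.cumsum(L); s=np.arange(0,S[-1],ds)
    h=h0+np.interp(s,np.r_[0,S],[0,0,a1,a1,a1+a2,a1+a2])
    x=x0+np.r_[0,np.cumsum(np.cos(h[:-1])*ds)]; y=y0+np.r_[0,np.cumsum(np.sin(h[:-1])*ds)]
    # rise where pipe turns toward sideways: proportional to sideways excursion within bend
    u=np.clip((s-.035)/(S[3]-.035),0,1); z=z0+dz*u*u*(3-2*u)+tilt*np.clip(s-S[3],0,None)
    return np.c_[x,y,z],h,s,S
if __name__=="__main__":
    names=list(P); pts=[]
    for n in names:
        X=P[n][0]; X=X[np.random.default_rng(0).permutation(len(X))[:1500]]; pts.append(X)
    prior=np.array([0.53,.125,.1,-np.pi/2,.08,.74,.03,.08,.74,.004,0]); sig=np.array([.2,.01,.005,.06,.006,.3,.02,.006,.3,.002,.01])
    def res(v,sep=False):
        C=curve(v[:11])[0]; t=cKDTree(C); out=[]
        for i,X in enumerate(pts):
            off=v[11+3*i:14+3*i]; dd,_=t.query(X-off); out.append((dd-.011)/.0015/np.sqrt(len(X)/150))
        if sep: return [np.round(np.percentile(np.abs(o*.0015*np.sqrt(len(X)/150)),[50,90]),4) for o,X in zip(out,pts)]
        return np.r_[np.concatenate(out),(v[:11]-prior)/sig,v[11:]/.0015,(v[5]+v[8]-1.4835)/.03]
    best=None
    for a in (.4,.74,1.0):
        v0=np.r_[prior,np.zeros(9)]; v0[5]=a; v0[8]=1.4835-a; v0[0]=.515
        r=least_squares(res,v0,loss="soft_l1",x_scale=np.r_[sig*.2,np.full(9,.001)],diff_step=1e-4)
        print(r.cost,np.round(r.x,4).tolist())
        if best is None or r.cost<best.cost: best=r
    print(dict(zip(names,res(best.x,True)))); np.save("pipe.npy",best.x)
    C,h,s,S=curve(best.x[:11]); print(np.round(S,3)); i=int(S[3]/.001); print("arm pt",C[i],"outlet",C[0])
    print(np.round(np.c_[C,h][::20],4).tolist())
E
python3 fit.py
```

```text
side 560
 top [0.5083 0.2041] [0.1198 0.3723] 89.72 z 0.13568578584342503 [[0.32179999351501465, 0.14509999752044678], [0.694100022315979, 0.14329999685287476], [0.6947000026702881, 0.2630999982357025], [0.3224000036716461, 0.26489999890327454]]
 tiles 3778 [ 1.000e+00 -1.000e-04  5.428e-01  1.504e-01] y at x=.5: 0.1504156
scene 440
 top [0.5093 0.2056] [0.1131 0.3762] 89.91 z 0.13325089050900607 [[0.32109999656677246, 0.1492999941110611], [0.6973000168800354, 0.14869999885559082], [0.6973999738693237, 0.26179999113082886], [0.3212999999523163, 0.2624000012874603]]
 tiles 681 [0.024  0.9997 0.6886 0.1758] y at x=.5: -7.686458
w0 3557
 top [0.5192 0.2044] [0.1134 0.3494] 89.83 z 0.13572564461169423 [[0.3443000018596649, 0.14820000529289246], [0.6937000155448914, 0.14710000157356262], [0.694100022315979, 0.2606000006198883], [0.34459999203681946, 0.26159998774528503]]
 tiles 5109 [ 1.     -0.0042  0.552   0.1493] y at x=.5: 0.14951451
148.022922116861 [0.4881, 0.1492, 0.1004, -1.5637, 0.0779, 0.6137, 0.0594, 0.0773, 0.864, 0.0037, -0.0004, -0.0002, 0.0003, 0.0008, 0.0009, 0.0004, -0.00
[... 590 characters left out ...]
822741 0.1497235  0.10040759]
[[0.4882, 0.1497, 0.1004, -1.5672], [0.4883, 0.1297, 0.1004, -1.5672], [0.4885, 0.1097, 0.1004, -1.5034], [0.4922, 0.0901, 0.1006, -1.2481], [0.5008, 0.0721, 0.101, -0.9928], [0.5124, 0.0558, 0.1016, -0.9504], [0.524, 0.0395, 0.1022, -0.9504], [0.5356, 0.0233, 0.1028, -0.9504], [0.5486, 0.0081, 0.1034, -0.7263], [0.5651, -0.0032, 0.1038, -0.4673], [0.5838, -0.0099, 0.1041, -0.2083], [0.6037, -0.0123, 0.1041, -0.0861], [0.6236, -0.014, 0.1041, -0.0861], [0.6435, -0.0157, 0.1041, -0.0861], [0.6635, -0.0174, 0.1041, -0.0861], [0.6834, -0.0191, 0.1041, -0.0861], [0.7033, -0.0209, 0.1041, -0.0861], [0.7232, -0.0226, 0.104, -0.0861], [0.7432, -0.0243, 0.104, -0.0861]]
```

The fit agrees with the numbers given: 161 mm out, 104.5 mm sideways, 4 mm rise, and tiles at y≈0.1495. Next: locate the flange along the arm, grip it, and lift it off the pipe with force readings.

```bash
cat > path.py <<'E'
from h import *
from scipy.spatial.transform import Rotation as R
import importlib.util,io,contextlib
def tool(phi):
    y=np.array([np.cos(phi),np.sin(phi),0]);z=np.array([0,0,-1.]);return R.from_matrix(np.c_[np.cross(y,z),y,z]).as_rotvec()
with contextlib.redirect_stdout(io.StringIO()): from fit import curve
C,H,S_,SS=curve(np.load("pipe.npy")[:11])
def neck(sn):  # neck-middle point and flange heading, neck middle at arclength sn from tiles
    w=np.linspace(sn-.016,sn+.016,17); P=np.c_[[np.interp(w,S_,C[:,k]) for k in range(3)]].T
    # straight extrapolation is inside [0, end]
    d=P[0]-P[-1]; return P.mean(0),np.arctan2(d[1],d[0])
DROP=.0187+.003
def tcp(sn,off=np.zeros(3),dphi=0):
    p,hd=neck(sn); return p+off-[0,0,DROP],tool(hd-np.pi/2+dphi)
F=lambda: np.r_[arm.current_contact_force(),arm.current_ft_torque()]
E
python3 - <<'E'
from path import *
z=np.load("w0.npz"); W=cloud(z["d"],z)
d=np.array([np.cos(-.0861),np.sin(-.0861)]); n=np.array([-d[1],d[0]])
q=W-[0.59273,-.0113,.1041]; u=q[...,:2]@d; l=q[...,:2]@n; r=np.hypot(l,q[...,2])
hsv=cv2.cvtColor(z["p"],cv2.COLOR_RGB2HSV)
k=(r>.0145)&(r<.034)&(u>-.03)&(u<.12)&(hsv[...,1]<90)&(z["d"]>0)&(W[...,2]>.08)
print(k.sum()); hist=np.histogram(u[k],np.arange(-.03,.12,.004))
for a,b in zip(*hist): 
    m=k&(u>=b)&(u<b+.004)
    if a>5: print(round(b,3),a,np.round(np.percentile(r[m],[50,95]),4),"l",np.round(np.percentile(l[m],[2,98]),4))
E
```

```text
1291
0.014 68 [0.0294 0.0309] l [-0.0303  0.0278]
0.018 200 [0.0286 0.0307] l [-0.0291  0.0282]
0.022 155 [0.022  0.0252] l [-0.0248  0.0224]
0.026 134 [0.0184 0.0222] l [-0.0213  0.0196]
0.03 93 [0.0164 0.0178] l [-0.0179  0.0158]
0.034 106 [0.0165 0.0179] l [-0.0176  0.016 ]
0.038 99 [0.0164 0.018 ] l [-0.0174  0.0165]
0.042 110 [0.0164 0.018 ] l [-0.0181  0.0166]
0.046 99 [0.0162 0.018 ] l [-0.0176  0.0158]
0.05 104 [0.0165 0.0179] l [-0.0174  0.016 ]
0.054 106 [0.0163 0.018 ] l [-0.0182  0.0161]
0.058 15 [0.0159 0.017 ] l [-0.0164  0.0149]
```

Run:
```python
from path import *
sn=SS[3]+.042; p,o=tcp(sn,np.array([0,0,-.0025]))
print(p,np.round(neck(sn),4) if 0 else neck(sn)[1])
arm.move_to(p+[0,0,.13],o); arm.line_to(p+[0,0,.04],v=.15); print("free",np.round(F(),2)); arm.line_to(p,v=.08)
print("down",np.round(F(),2),arm.current_eef_pos()-p)
arm.set_gripper(.045,20); print(np.round(F(),2))
arm.set_gripper(.030,30); print("w",arm.current_width(),arm.current_gripper_force(),np.round(F(),2))
for dz in (.001,.002,.003):
    t=arm.current_time_s(); arm.line_to(p+[0,0,dz],v=.02); print(dz,np.round(F(),2),"t",arm.current_time_s()-t)
print(arm.current_time_s())
q,dd=optics.capture("wrist"); cv2.imwrite("pics/g.png",q[:,:,::-1])
```

```text
[ 0.63500931 -0.01496154  0.07988008] 3.0555035338983743
free [ 0.46  0.2  -0.02  0.02 -0.05  0.01]
down [-0.6  -0.22 -0.29 -0.01  0.01  0.  ] [ 6.39050751e-05 -5.55159156e-07  3.88372149e-05]
[ 0.33 -0.42  0.38  0.03  0.03 -0.04]
w 0.03159728429734955 26.417369577102363 [-1.75 -0.44  2.5  -0.07  0.14  0.03]
0.001 [-0.05  0.42 -3.01 -0.01 -0.    0.01] t 0.25
0.002 [-0.36  0.28 -1.96 -0.    0.   -0.  ] t 0.25
0.003 [ 0.51 -0.2  -1.96  0.02 -0.06  0.04] t 0.25
8.4917
```

View pics/g.png

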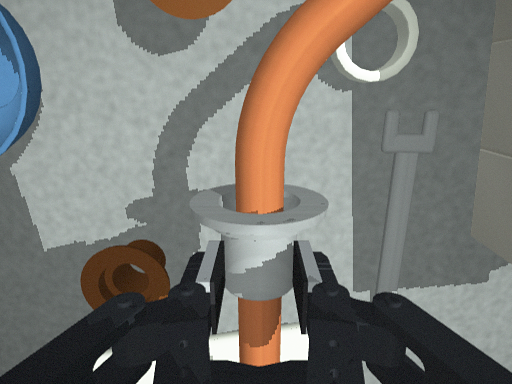

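The flange is gripped: pads either side of the neck at (260,265), plate ahead at (260,205). Its weight of about 2 N is on the hand. Next I'll feel for the bore's centre sideways and vertically.

Run:
```python
from path import *
sn=SS[3]+.042; p,o=tcp(sn); lat=np.array([.086,.996,0]); up=np.array([0,0,1.])
def Fm(): return np.mean([F() for _ in range(3)],0)
print("w",arm.current_width(),arm.current_gripper_force())
f0=Fm()
for nm,e in (("z",up),("lat",lat)):
  for sg in (1,-1):
    for d in np.arange(.001,.0046,.0007):
        arm.line_to(p+e*sg*d,v=.03); f=Fm()
        print(nm,round(sg*d,4),np.round(f,2))
        if abs((f-f0)[:3]@e)>3: break
    arm.line_to(p,v=.03)
print(arm.current_time_s())
```

```text
w 0.03127225923139711 25.355422273278236
z 0.001 [-0.24  0.18 -2.65  0.03 -0.02 -0.05]
z 0.0017 [ 0.28  0.   -2.94  0.02 -0.04 -0.02]
z 0.0024 [ 0.01 -0.44 -2.56  0.02 -0.01  0.  ]
z 0.0031 [ 1.71  0.91 -5.44 -0.05 -0.18 -0.04]
z -0.001 [ 0.41 -0.44 -2.38 -0.05 -0.05 -0.02]
z -0.0017 [-0.1  -0.94 -1.88 -0.   -0.04  0.  ]
z -0.0024 [-0.28  0.32 -0.56 -0.01  0.14 -0.04]
z -0.0031 [-3.02 -0.23  6.07 -0.01  0.48 -0.  ]
lat 0.001 [ 0.26  0.19 -2.21  0.01 -0.05 -0.01]
lat 0.0017 [-0.09  0.67 -2.47 -0.02 -0.01  0.01]
lat 0.0024 [-0.3  -0.02 -2.58  0.04  0.01  0.02]
lat 0.0031 [ 0.12 -2.45 -1.87 -0.39  0.    0.04]
lat 0.0038 [-0.99 -6.99 -1.64 -1.17  0.07  0.02]
lat -0.001 [ 0.15 -0.39 -2.2  -0.01 -0.05 -0.05]
lat -0.0017 [-0.11 -1.23 -2.2  -0.04  0.01  0.03]
lat -0.0024 [-0.12  2.49 -2.99  0.45 -0.11 -0.01]
lat -0.0031 [ 0.5   8.46 -1.61  1.36 -0.26 -0.03]
13.8167
```

The centre agrees with the fit to within about 0.4 mm. I'll slide it round with force-guided correction and stop short of the sleeve.

```bash
cat > slide.py <<'E'
from path import *
import json
W0=np.array([0,0,-2.3,0,0,0])
def Fm(k=2): return np.mean([F() for _ in range(k)],0)-W0
def slide(sn,end,off,dphi,step,v,fmax=7,log=4):
    i=0; bind=0; peak=0
    while sn>end+1e-6:
        sn2=max(sn-step,end); p,o=tcp(sn2,off,dphi); arm.line_to(p,o,v=v); f=Fm()
        _,hd=neck(sn2); ax=np.array([np.cos(hd),np.sin(hd),0]); fp=f[:3]-ax*(f[:3]@ax); n=np.linalg.norm(fp); peak=max(peak,np.linalg.norm(f[:3]))
        if n>1.2: off=off+np.clip(fp/n*(n-.6)/8000*.7,-.0006,.0006)
        if abs(f[5])>.08: dphi=np.clip(dphi+.1*f[5],-.1,.1)
        if i%log==0 or np.linalg.norm(f[:3])>5: print(round(sn2,4),"f",np.round(f[:3],1),"ax",round(f[:3]@ax,1),"mz",round(f[5],2),"off",np.round(off*1e3,2),"dphi",round(dphi,3))
        if np.linalg.norm(f[:3])>fmax:
            bind+=1; sn2=min(sn2+.002,.26); p,o=tcp(sn2,off,dphi); arm.line_to(p,o,v=v); f=Fm(); print("  ease",np.round(f,2))
            fp=f[:3]-ax*(f[:3]@ax); off=off+fp/8000*.6
            if bind>6: print("STOP"); break
        sn=sn2; i+=1
    json.dump([sn,list(off),float(dphi)],open("st.json","w")); print("end",sn,"t",arm.current_time_s(),"peak",peak)
    return sn,off,dphi
E
python3 - <<'E'
from slide import *
sn,off,d=slide(SS[3]+.042,SS[3]+.012,np.array([0,.0004,.0002]),0.,.005,.04)
slide(sn,.085,off,d,.003,.03)
E
```

```text
0.2464 f [-0.3 -0.3  0.5] ax 0.2 mz 0.01 off [0.  0.4 0.2] dphi 0.0
0.2264 f [-0.5 -0.9  0.5] ax 0.4 mz -0.01 off [0.  0.4 0.2] dphi 0.0
end 0.22144116307127232 t 15.4667 peak 1.1682529313126937
0.2184 f [-0.3 -0.8  0.4] ax 0.2 mz 0.0 off [0.  0.4 0.2] dphi 0.0
0.2064 f [0.6 0.6 0.3] ax -0.5 mz -0.06 off [0.  0.4 0.2] dphi 0.0
0.1944 f [0.  0.1 0.4] ax 0.0 mz -0.04 off [0.  0.4 0.2] dphi 0.0
0.1824 f [-0.6  0.5 -0. ] ax 0.8 mz -0.04 off [0.  0.4 0.2] dphi 0.0
0.1704 f [-0.   0.  -0.1] ax 0.0 mz -0.03 off [-0.02  0.37  0.28] dphi 0.0
0.1584 f [-0.6  0.6  0.5] ax 0.8 mz 0.01 off [-0.02  0.37  0.28] dphi 0.0
0.1464 f [ 0.4 -0.2 -0.2] ax -0.4 mz -0.09 off [-0.02  0.37  0.28] dphi -0.009
0.1344 f [-0.5 -0.5 -0.5] ax -0.1 mz -0.03 off [-0.09  0.31  0.35] dphi -0.009
0.1224 f [-0.1 -0.9 -0.7] ax -0.7 mz -0.02 off [-0.09  0.31  0.35] dphi -0.009
0.1104 f [ 0.2 -0.3 -0.2] ax -0.4 mz 0.0 off [-0.09  0.31  0.35] dphi -0.009
0.0984 f [-0.4 -0.1 -0.7] ax 0.2 mz 0.04 off [-0.08  0.32  0.4 ] dphi -0.009
0.0864 f [ 0.2  0.4 -0.6] ax 0.2 mz -0.0 off [-0.08  0.32  0.4 ] dphi -0.009
end 0.085 t 26.9667 peak 1.6855539531214643
```

Run:
```python
from slide import *
sn,off,d=json.load(open("st.json")); print("w",arm.current_width(),arm.current_gripper_force())
sn,off,d=slide(sn,.040,np.array(off),d,.003,.03)
p,hd=neck(sn); print("heading",hd,np.round(F(),2))
q,dd=optics.capture("wrist"); cv2.imwrite("pics/o.png",q[:,:,::-1])
slide(sn,.028,off,-(hd-np.pi/2)-.001,.0015,.02,fmax=6,log=1)
q,dd=optics.capture("wrist"); cv2.imwrite("pics/o2.png",q[:,:,::-1])
```

```text
w 0.03142071520461441 26.563832815736532
0.082 f [ 0.1 -0.8  0.4] ax -0.7 mz 0.01 off [-0.08  0.32  0.4 ] dphi -0.009
0.07 f [0.5 0.4 0.9] ax 0.2 mz -0.01 off [-0.08  0.32  0.4 ] dphi -0.009
0.058 f [-0.1  0.1  0.1] ax 0.2 mz 0.0 off [-0.08  0.32  0.4 ] dphi -0.009
0.046 f [-0.2  0.5  0.4] ax 0.6 mz 0.0 off [-0.08  0.32  0.4 ] dphi -0.009
end 0.04 t 30.7167 peak 1.600539563126915
heading 1.6580962044202754 [-0.16 -0.18 -3.05 -0.07 -0.04  0.01]
0.0385 f [-0.3 -0.5  0.9] ax -0.4 mz -0.06 off [-0.08  0.32  0.4 ] dphi -0.088
0.037 f [0.2 0.3 0.2] ax 0.2 mz 0.0 off [-0.08  0.32  0.4 ] dphi -0.088
0.0355 f [-0.1 -0.8 -0.4] ax -0.8 mz 0.04 off [-0.08  0.32  0.4 ] dphi -0.088
0.034 f [-0.1  0.  -0. ] ax 0.0 mz 0.0 off [-0.08  0.32  0.4 ] dphi -0.088
0.0325 f [-1.7  0.   0.3] ax 0.1 mz 0.0 off [-0.18  0.31  0.42] dphi -0.088
0.031 f [ 1.  -0.3  0.2] ax -0.3 mz 0.01 off [-0.18  0.31  0.42] dphi -0.088
0.0295 f [-0.2  0.3 -0.1] ax 0.3 mz 0.03 off [-0.18  0.31  0.42] dphi -0.088
0.028 f [-1.7 -1.1 -0.4] ax -1.0 mz 0.04 off [-0.28  0.31  0.4 ] dphi -0.088
end 0.028 t 32.7667 peak 2.0795730759336313
```

The fixed yaw correction overshot slightly as the bore left the bend. I'll square it to the tiles first, then press on in small steps until contact is felt.

Run:
```python
from slide import *
sn,off,d=json.load(open("st.json")); off=np.array(off); print("heading now",neck(sn)[1]+d)
hd=1.569; o=tool(hd-np.pi/2); p=arm.current_eef_pos(); 
p[0]=C[0,0]-.0001+off[0]*.5; arm.line_to(p,o,v=.02); f=Fm(); print("squared",np.round(f,2),np.round(p,4))
for i in range(14):
    p=p+[0,.0006,0]; arm.line_to(p,o,v=.02); f=Fm(3); print(round(p[1]+.026-.1495,4),np.round(f,2))
    for k in (0,2):
        if abs(f[k])>2: p[k]+=np.sign(f[k])*min((abs(f[k])-.6)/8000*.7,.0006)
    if f[1]<-4.5: break
print("t",arm.current_time_s())
q,dd=optics.capture("wrist"); cv2.imwrite("pics/o3.png",q[:,:,::-1])
```

```text
heading now 1.500450274493231
squared [-0.43 -0.91  0.37  0.01  0.    0.01] [0.488  0.1221 0.0791]
-0.0008 [-0.24  0.64  0.1   0.01 -0.02 -0.  ]
-0.0002 [-0.08 -0.54 -0.32 -0.11 -0.   -0.02]
0.0004 [ 0.84 -3.57 -1.16 -0.73 -0.14 -0.01]
0.001 [ 0.8  -8.65 -2.13 -1.35 -0.06 -0.  ]
t 34.0667
```

View pics/o3.png

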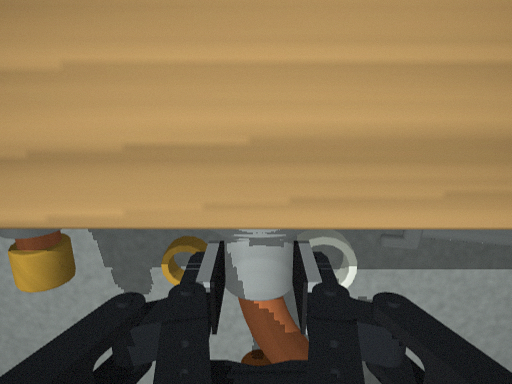

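The plate met the tiles at the expected plane (−8.6 N on the hand) with the neck at (260,265) square to the casing. I'll ease the push, set the weight down, release, lift away and check.

Run:
```python
from slide import *
p=arm.current_eef_pos(); p=p-[0,.0005,0]; arm.line_to(p,v=.02); print(np.round(Fm(3),2))
for i in range(7):
    p=p-[0,0,.0005]; arm.line_to(p,v=.02); f=Fm(3); print(np.round(f,2))
    if f[2]>1.8: break
arm.set_gripper(.05); print("rel",np.round(Fm(),2)); arm.set_gripper(.085); print(np.round(Fm(),2))
arm.line_to(p+[0,0,.05],v=.05); arm.line_to(p+[0,-.02,.15],v=.15)
p2=np.array([.47,.0,.36]); arm.move_to(p2,tool(0)); 
m=optics.camera_model("wrist"); q,dd=optics.capture("wrist"); s,sd=optics.capture("side")
W=cloud(dd,m); np.savez("fin.npz",p=q,d=dd,W=W)
for nm,Wc in (("wrist",W),("side",cloud(sd,optics.camera_model("side")))):
    k=(Wc[...,2]>.103)&(Wc[...,2]<.133)&(abs(Wc[...,0]-.488)<.033)&(Wc[...,1]>.09)&(Wc[...,1]<.17)
    k&=(np.hypot(Wc[...,0]-.488,Wc[...,2]-.1)<.034)
    X=Wc[k]; print(nm,k.sum(),np.histogram(X[:,1],np.arange(.09,.171,.005))[0])
    rr=np.hypot(X[:,0]-.488,X[:,2]-.0985); e=X[rr>.025]; print("plate",len(e),np.round(np.percentile(e,[5,50,95],axis=0),4).tolist())
a=cv2.resize(q[:,:,::-1],(400,300)); b=cv2.resize(s[100:220,170:330,::-1],(400,300),interpolation=cv2.INTER_CUBIC); cv2.imwrite("pics/fin.png",np.hstack([a,b]))
print("t",arm.current_time_s())
```

```text
[ 0.54 -2.14  0.17 -0.3  -0.05 -0.04]
[-0.25 -1.19  0.26 -0.11  0.    0.01]
[ 1.21  0.25  1.02 -0.11 -0.02  0.05]
[ 0.38 -1.06  0.86 -0.09 -0.02  0.04]
[ 0.5  -0.43  0.47 -0.04  0.05  0.03]
[-3.15 -0.59  5.43 -0.04  0.52  0.04]
rel [ 0.29 -0.51  3.03 -0.04 -0.   -0.02]
[-0.04  0.15  2.85  0.03 -0.1  -0.03]
wrist 1947 [ 92  76  90 122 145 143 145 153 146 201 307 295  32   0   0   0]
plate 476 [[0.4604, 0.1436, 0.1084], [0.4861, 0.1465, 0.1241], [0.5143, 0.15, 0.1296]]
side 337 [ 8 10  8 33 18 10 11 13  9 40 77 60 40  0  0  0]
plate 142 [[0.4595, 0.1427, 0.1063], [0.4881, 0.1471, 0.1224], [0.5167, 0.1526, 0.1309]]
t 39.1833
```

View pics/fin.png

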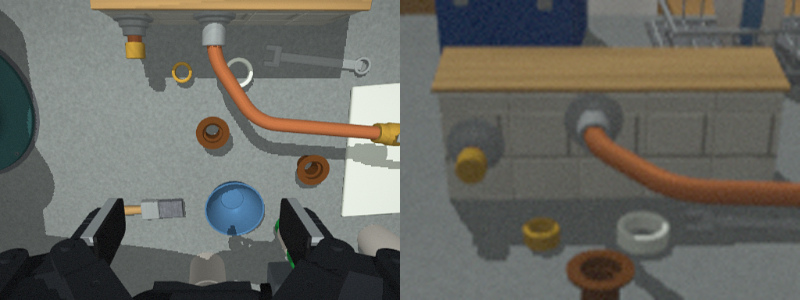

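The wrist view (left half) shows the flange seated at (213,33) against the tiles, and the side view (right half) shows it at (592,118). Bystanders are undisturbed. One numeric check of depth and tilt, then I'll hand in.

Run:
```python
from h import *
z=np.load("fin.npz"); W,p=z["W"],z["p"]; hsv=cv2.cvtColor(p,cv2.COLOR_RGB2HSV)
k=(hsv[...,1]<80)&(abs(W[...,0]-.488)<.022)&(W[...,2]>.108)&(W[...,2]<.122)&(W[...,1]>.09)&(W[...,1]<.138)
X=W[k]; print("neck y range",np.percentile(X[:,1],[0.5,2,5,98]))
for a in np.arange(.105,.138,.006):
    s=X[(X[:,1]>=a)&(X[:,1]<a+.006)]
    if len(s)>20:
        c=cv2.minEnclosingCircle  # neck circle fit, radius 18
        from scipy.optimize import least_squares
        r=least_squares(lambda v:np.hypot(s[:,0]-v[0],s[:,2]-v[1])-.018,[.488,.098],loss="soft_l1",f_scale=.001); print(round(a,3),len(s),np.round(r.x,4))
```

```text
neck y range [0.10731333 0.1074991  0.10838896 0.13772217]
0.105 100 [0.4873 0.0981]
0.111 157 [0.4874 0.0985]
0.117 152 [0.4872 0.0985]
0.123 160 [0.4875 0.0985]
0.129 153 [0.4875 0.0986]
0.135 91 [0.4874 0.0985]
```

The neck end is at y=0.1074, so the back is at 0.1494, against tiles at 0.1495. It sits 1.5 mm low and level.

```bash
python3 -c "
from station import arm
print(arm.hand_in())"
```

```text
the job is handed in; nothing more can be done
None
```

The flange is home over the sleeve, measured flush with the tiles to about 0.1 mm, about 1.5 mm low of centre and square. It is released, and the job was handed in at about 39 s; the highest hand force I read was about 9 N, and `hand_in()` returned no verdict.

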